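# Third hand for an indicator lens

### The arm

A 7-joint arm with a two-finger parallel gripper is mounted at the origin on the work surface. World frame = base frame: x ahead of the robot, y to its left, z up, the work surface at z = 0. Lengths are in m, angles in rad, forces in N, time in s.
With the tool pointing down it reaches from about 0.4 to 0.85 m from the base axis. Payload 10.4 kg.
Tool frame: the origin (TCP) lies between the finger pads; the fingertips stand 22 mm ahead of it and the grasp point (between the pads) lies 3 mm ahead of it; z points along the fingers, y is the line along which they close (so a half turn about z gives the same grasp; the last joint's range is limited). The gripper opens to 87 mm and grips with 3 to 60 N. Pads are 19 mm wide; open, the fingers measure 117 mm over their backs; the gripper's body (75 mm by 190 mm) begins 51 mm behind the grasp point.
Start: joints at [1.089, 0.332, -0.065, 1.46, 0.022, 1.35, -0.088], TCP at [0.277, -0.56, 0.245] pointing down, gripper open.
Joint ranges: [-2.6, 2.6], [-0.5, 2.12], [-1.47, 1.34], [0.16, 2.42], [-1.27, 4.41], [0.06, 2.06], [-2.6, 2.6]. Speed limits (rad/s): [2.22, 2.22, 2.79, 2.79, 3.14, 3.14, 3.14].

### API

Orientations are given as a unit quaternion [x, y, z, w].
In Python, from cell import manip gives the robot as it stands.
- The arm moves only by the shell command python3 -m handwheel 'ROWS' [FORCE]. ROWS is JSON, a list of rows, each a list of 7 numbers: the opening, from 0 (shut) to 1 (fully open), then the shift along the world's x, y, z each as a share of 0.5 m, from -1 to 1, then the turn, a rotation vector about the world's x, y, z each as a share of 2 rad, from -1 to 1. In form: [[gripper, tx, ty, tz, rx, ry, rz], ...]. A call has exactly 10 rows; each row is the pose to reach, as a shift and turn from the pose commanded when the call began; what a row does not reach only later rows make up. A row lasts 1/10 s, in which the tool goes at most 50 mm and 8.59 degrees, less where a joint would pass 70% of its speed; a pose out of reach is approached as far as the arm can. A call with a number of a shift or a turn outside -1 to 1 is refused whole. A call with a gripper value outside its range is refused whole. The fingers move at their own pace and stop on an object; FORCE is the grip in N (left out, the last holds). Time passes only in rows, so rows that repeat a pose let the fingers close, or fill a call up. It gives the time, the measured TCP pose, the force, the opening and the grip force at its end, in the units of the state.
- manip.get_obs(): the state, without advancing time (a new reading comes with each control period).
- manip.read_camera(name): name is "scene" or "top" or "wrist"; returns the picture (420x560x3 uint8, red, green, blue); there is no depth.
- manip.camera_params(name): a dict with "fx", "fy", "cx", "cy" (pixels), "pose" (4x4, takes a point from camera to world coordinates). Camera axes: x right, y up, looking along -z (the intrinsics and any distortion apply to the point x, -y, -z); pixel columns grow to the right and rows downward; lengths in m; the calibration is good to about 2 mm. A picture is of the moment at which its call begins: read the wrist's pose just before it. camera_params takes no time and is no camera call; for the wrist camera it gives the pose at the moment of the call.
- manip.sign_off(): hands the job in; it is judged then, once.
The state is a dict: "t": time; "joint_pos": joint angles; "qvel": joint speeds; "effort": joint torques, N m; "ee_pos": TCP position; "eef_rot": TCP orientation; "wrist_force": force on the tool from outside, world axes, zero at the start; "ft_torque": the same for the moment, N m; "opening": finger opening in m; "grip_force": force on a finger pad.
Only numpy, scipy, OpenCV 4.12 (cv2) and the standard library are available. Lean on these libraries where they do the work, as an engineer would, in place of code of your own. Each camera call takes 0.05 s, during which the arm holds its last target. There are 200 camera calls.

### The job

Be my third hand on this motorbike indicator: turn the turntable until it clicks with the black lamp housing at the red pointer on my side, then fit the loose amber lens on the housing, its lip down inside the rim. Press it straight down on its grey rubber seal with a steady push of about 10 N (between 6 and 14, and never hard enough to crack it) and finish while still holding it pressed, because I will drive the two screws. Leave the jar, the socket wrench and the gear shifter where they are.

Things in the scene. Friction and masses are not known exactly. Their poses are not given: they have to be found in the camera images.
- turntable (a joint): angle of the aluminium disc (224 mm across, top 34 mm above the counter), rad: 0 = lamp housing at the red pointer, positive anticlockwise from above, range -3.0 to 0.6; starts at -1.95 to -1.15. A spring ball clicks into notches at every quarter turn (0, -1.571), pulls in from 0.035 rad off and takes about 6 N at the knob to leave; between clicks the disc stays put (1 N turns it)
- turntable_hinge (a point): point on the turntable's axis at the height of the disc's top face, fixed to the base. Its x axis points from the axis to the red pointer (a red diamond on the dark block at the rim, 133 mm from the axis)
- turntable_knob (a point): centre of the top of the black upright crank knob on the disc: 18 mm diameter, 46 mm tall above the disc, 90 mm from the axis, straight across the axis from the lamp housing. It does not spin by itself. Valve caps, 13 mm tall, stand on the disc's flanks, at least 65 mm from it
- lamp: black indicator lamp housing fixed open side up on the disc, centre 58 mm from the axis, long side tangential. Origin: centre of its rim (77 mm above the counter), x along its long side, z up. Outside 92 x 56 mm plus a screw boss at each end; opening 82 x 44 mm, 19 mm deep
- seal_top (a point): centre of the top of the grey rubber seal round the lamp's opening, unpressed: 4 mm above the rim (81 mm above the counter). The seal gives about 1 mm for every 4 N; at about 16 N the lens flange meets the hard rim
- lens: loose amber plastic lens, about 60 g, lying dome up on the counter, 38 mm tall. Origin: centre of the underside of its lip, x along its long side, z up. Lip 77 x 39 mm, 6 mm deep; above it the flange, 92 x 56 mm (110 mm over the screw ears), 6 to 10 mm above the origin. Fitted (either way round): origin over the lamp's origin, x along the lamp's x, 2 mm below it when just touching the seal
- lens_grip (a point): point inside the lens 31 mm above its origin, between the dome's flat upright sides: dome 80 x 48 mm, sides from 10 to 34 mm above the lens origin, 48 mm apart across the lens' y axis. Pressed with 6 to 14 N in the lamp, the lens lies 1.5 to 3.5 mm below where it first touched the seal
- jar: glass jar with steel screw lid, 68 mm diameter, 85 mm tall, origin at the centre of its foot; leave alone
- wrench: steel socket wrench lying on the counter, about 240 mm long, 44 mm tall at the socket end, origin under its middle, x along it; leave alone
- shifter: steel gear shift lever with a rubber-tipped peg, about 195 mm long, 56 mm tall at the peg, origin under its middle, x along it; leave alone
Mind the look-alikes: they are no part of the job. There is more than one size of the lens; the job needs the middle-sized.

How it is judged:
On the way, in this order (a step that is already met when the one before it is completed fails the run):
1. the turntable rests in the click at the red pointer (value of joint turntable between -0.03 and 0.03 rad and velocity of joint turntable between -0.05 and 0.05 rad/s), for 0.2 s.
2. the lens sits in the lamp housing and is pressed on its seal with 6 to 14 N (horizontal distance between lens and lamp below 0.006 m and z of lens in the frame of lamp below -0.002 m and contact force between lens and lamp between 6 and 14 N), for 0.5 s.
At the end, for the whole second after the job is handed in: Through the last second: turntable in the click at the pointer (0.03 rad); lens at rest, flat in the housing (centre 6 mm, height 2 to 8 mm below the rim origin, tilt 0.06, turn 0.12 rad), held by the fingers and pressed with 6 to 14 N; jar, wrench, shifter moved under 30 mm (all of step 2 and value of joint turntable between -0.03 and 0.03 rad and z of lens in the frame of lamp above -0.008 m and angle between the x axis of lens and the x axis of lamp, either way round below 0.12 rad and angle between lens's own z axis and vertical below 0.06 rad and contact force between the fingers and lens above 3 N and linear speed of lens below 0.01 m/s and distance of each of jar, wrench, shifter from where it was at the start of the episode below 0.03 m); the arm keeps its last pose, push and grip.
It fails at once if the lens is pressed on the lamp with more than 30 N (contact force between lens and lamp above 30 N).
It fails at once if the jar is tipped or pushed away (angle between jar's own z axis and vertical above 0.35 rad or distance of jar from where it was at the start of the episode above 0.03 m).
It fails at once if the wrench or the shifter is pushed away (distance of any of wrench, shifter from where it was at the start of the episode above 0.03 m).
It also fails if it takes over 67 s, if anything falls off the work surface, if the arm or the gripper's body presses on something with over 40 N, if the wrist force passes 120 N, or if a joint passes its speed limit or range.

## Working session

There is one attempt and no reset: what is moved stays moved. The work goes in short steps, Python scripts to look and compute and a shell command to move; the robot and the scene stay as the last step left them, time stands still between calls to the robot, and variables do not carry over. Pictures are saved under pics/ and viewed, at most 12 in all, crops included, and the job is handed in when it is done.

```bash
mkdir -p pics; ls; python3 - <<'E'
from cell import manip
import cv2,numpy as np
for n in ("scene","top"):
    p=manip.camera_params(n); print(n,{k:(np.round(v,4).tolist() if k=="pose" else v) for k,v in p.items()})
    cv2.imwrite(f"pics/{n}0.png",manip.read_camera(n)[:,:,::-1])
o=manip.get_obs(); print(o)
E
```

```text
pics
scene {'fx': 461.3757115469587, 'fy': 461.3757115469587, 'cx': 282.33023608670226, 'cy': 204.03464691898833, 'pose': [[0.2233, -0.494, 0.8403, 1.4796], [0.9748, 0.1127, -0.1927, -0.2168], [0.0005, 0.8621, 0.5067, 0.6488], [0.0, 0.0, 0.0, 1.0]]}
top {'fx': 472.4463481412585, 'fy': 472.4463481412585, 'cx': 278.0524702072889, 'cy': 207.07006184321287, 'pose': [[-0.0256, 0.9988, -0.0421, 0.4917], [-0.9996, -0.0259, -0.0056, 0.0146], [-0.0067, 0.0419, 0.9991, 1.1918], [0.0, 0.0, 0.0, 1.0]]}
{'t': 0.1, 'joint_pos': array([ 1.0893916 ,  0.3327891 , -0.0646541 ,  1.46084891,  0.02161534,
        1.34992721, -0.08850874]), 'qvel': array([ 0.00096386, -0.00016199,  0.00112524, -0.00169596, -0.00150761,
        0.00172909,  0.00066598]), 'effort': array([ 2.04122545e-03, -6.24541283e+01,  2.49492220e-02, -3.90720999e+01,
       -6.13580877e-02,  3.65011103e-02,  9.07065919e-05]), 'ee_pos': array([ 0.27662338, -0.56008992,  0.24384963]), 'eef_rot': array([ 9.73805649e-01,  2.27381067e-01, -1.88185105e-04, -6.10254977e-04]), 'wrist_force': array([-0.08196078, -0.15384022, -1.0834706 ]), 'ft_torque': array([-0.00452241,  0.01091365, -0.03690872]), 'grip_force': 0.0, 'opening': 0.08690291597795502}
```

View pics/top0.png

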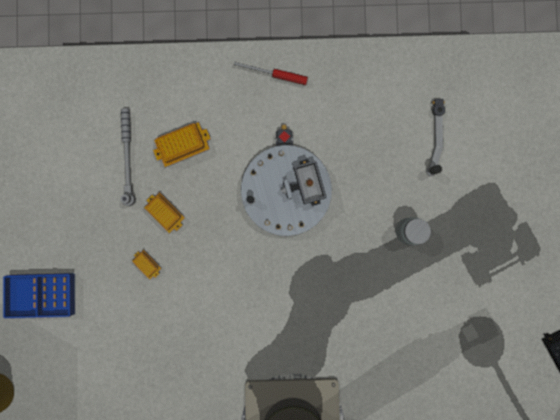

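View pics/scene0.png

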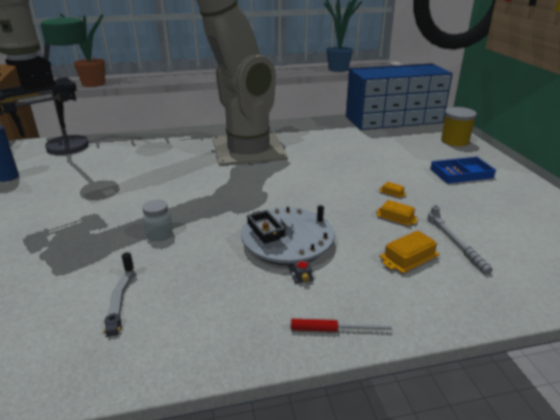

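The top view has three amber lens candidates: large (182,143), middle (163,212) and small (146,264). By the description I want the middle one at (163,212). The look-alike in red is the screwdriver (290,76). The knob is at (250,198), the lamp at (309,182) and the pointer at (284,133). Next I'll measure the sizes.

```bash
cat > h.py <<'E'
from cell import manip
import cv2,numpy as np
def w(px,p,z):
    """pixels (N,2) -> world xy on plane z"""
    px=np.atleast_2d(px).astype(float); P=np.array(p["pose"])
    d=np.c_[(px[:,0]-p["cx"])/p["fx"],-(px[:,1]-p["cy"])/p["fy"],-np.ones(len(px))]@P[:3,:3].T
    return (P[:3,3]+d*((z-P[2,3])/d[:,2])[:,None])[:,:2]
def pix(X,p):
    P=np.array(p["pose"]); c=(np.atleast_2d(X)-P[:3,3])@P[:3,:3]
    return np.c_[p["cx"]+p["fx"]*c[:,0]/-c[:,2],p["cy"]-p["fy"]*c[:,1]/-c[:,2]]
def amber(img):
    hsv=cv2.cvtColor(img,cv2.COLOR_RGB2HSV)
    m=cv2.inRange(hsv,(12,150,90),(28,255,255))
    m=cv2.morphologyEx(m,cv2.MORPH_CLOSE,np.ones((7,7)))
    return [c for c in cv2.findContours(m,cv2.RETR_EXTERNAL,cv2.CHAIN_APPROX_NONE)[0] if cv2.contourArea(c)>150]
def rect(c,p,z):
    q=w(c[:,0,:],p,z); r=cv2.minAreaRect((q*1000).astype(np.float32))
    return r
E
python3 - <<'E'
from h import *
p=manip.camera_params("top"); im=cv2.imread("pics/top0.png")[:,:,::-1].copy()
for c in amber(im): print(c.mean(0).round(), rect(c,p,.01))
print("knob",w((250,198),p,.08),"ptr",w((284,133),p,.034),"lamp",w((309,182),p,.08))
print("jar,shift,wrench",w([(413,232),(437,137),(127,157)],p,.03))
hsv=cv2.cvtColor(im,cv2.COLOR_RGB2HSV)
g=cv2.resize(im[90:290,130:345],None,fx=3.6,fy=2.9,interpolation=cv2.INTER_CUBIC) if 0 else cv2.resize(im[90:285,120:345],None,fx=3,fy=3,interpolation=cv2.INTER_CUBIC)
cv2.imwrite("pics/crop.png",g[:,:,::-1])
E
```

```text
[[146. 264.]] ((407.3008728027344, 354.83404541015625), (74.5008316040039, 38.34529113769531), 42.19290542602539)
[[164. 212.]] ((535.2896118164062, 307.4116516113281), (105.23998260498047, 51.24859619140625), 43.80653381347656)
[[181. 144.]] ((707.954345703125, 261.09185791015625), (75.14020538330078, 144.0179901123047), 20.46145248413086)
knob [[0.56162038 0.08640153]] ptr [[0.72303562 0.00170062]] lamp [[ 0.5958005 -0.0537046]]
jar,shift,wrench [[ 0.47089282 -0.30802319]
 [ 0.70368112 -0.37601494]
 [ 0.67443725  0.39205176]]
```

View pics/crop.png

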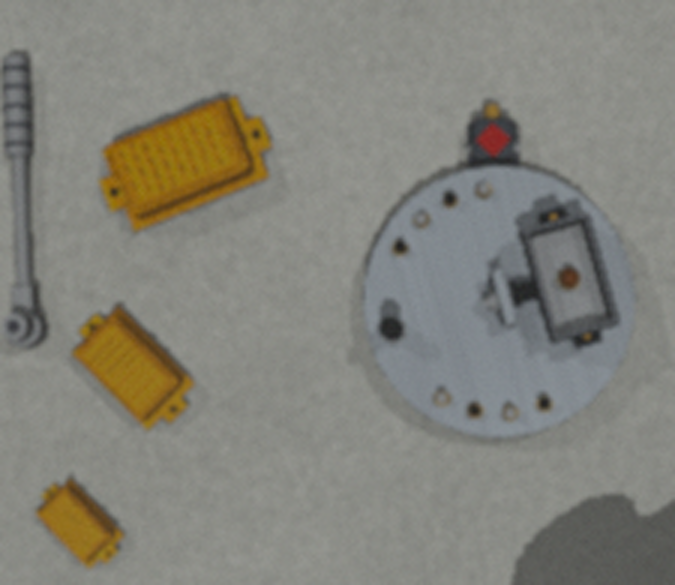

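```bash
python3 -m handwheel '[[1,0.4,0.9,0,0,0,0.48],[1,0.4,0.9,0,0,0,0.48],[1,0.4,0.9,0,0,0,0.48],[1,0.4,0.9,0,0,0,0.48],[1,0.4,0.9,0,0,0,0.48],[1,0.4,0.9,0,0,0,0.48],[1,0.4,0.9,0,0,0,0.48],[1,0.4,0.9,0,0,0,0.48],[1,0.4,0.9,0,0,0,0.48],[1,0.4,0.9,0,0,0,0.48]]' 30
python3 -m handwheel '[[0.5,0.16,0.38,0,0,0,0.206],[0.5,0.16,0.38,0,0,0,0.206],[0.5,0.16,0.38,0,0,0,0.206],[0.5,0.16,0.38,0,0,0,0.206],[0.5,0.16,0.38,0,0,0,0.206],[0.5,0.16,0.38,0,0,0,0.206],[0.5,0.16,0.38,0,0,0,0.206],[0.5,0.16,0.38,0,0,0,0.206],[0.5,0.16,0.38,0,0,0,0.206],[0.5,0.16,0.38,0,0,0,0.206]]'
python3 - <<'E'
from h import *
from scipy.spatial.transform import Rotation as R
t=manip.camera_params("top"); print("disc",w((286.3,190),t,.034),"ptr",w((284.3,136.7),t,.034),"knob",w((250.3,199.3),t,.08))
p=manip.camera_params("wrist"); im=manip.read_camera("wrist"); cv2.imwrite("pics/w1.png",im[:,:,::-1])
o=manip.get_obs(); print(o["ee_pos"],R.from_quat(o["eef_rot"]).as_matrix().round(3),np.array(p["pose"]).round(4),p["fx"])
np.save("w1.npy",p)
print(pix([[.559,.086,.08],[.5815,.001,.034],[.596,-.054,.077]],p))
E
```

```text
t: 1.1
ee_pos: [0.4773, -0.1076, 0.2446]
eef_rot: [0.758, 0.652, 0.0, 0.0]
wrist_force: [-0.5, -1.0, 0.2]
opening: 0.0875
grip_force: 0.0
t: 2.1
ee_pos: [0.5568, 0.0786, 0.2447]
eef_rot: [0.61, 0.792, -0.0, 0.0]
wrist_force: [-0.0, 0.4, -0.2]
opening: 0.0434
grip_force: 0.0
disc [[ 5.81869751e-01 -2.55098900e-04]] ptr [[0.71381827 0.00120127]] knob [[0.55853221 0.08576517]]
[0.55678651 0.07888827 0.24472385] [[-0.256  0.967  0.   ]
 [ 0.967  0.256 -0.   ]
 [-0.     0.    -1.   ]] [[ 9.671e-01 -2.458e-01 -6.560e-02  5.380e-01]
 [ 2.544e-01  9.340e-01  2.508e-01  1.470e-01]
 [-4.000e-04 -2.592e-01  9.658e-01  3.859e-01]
 [ 0.000e+00  0.000e+00  0.000e+00  1.000e+00]] 364.940443919134
[[281.11658773 190.94671922]
 [280.24963301 264.73541871]
 [280.62876978 337.22252836]]
```

View pics/w1.png

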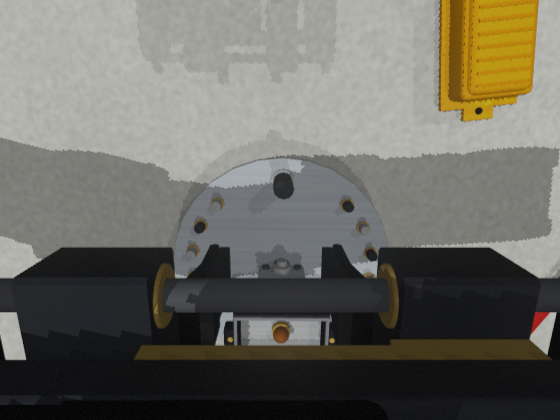

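The wrist view shows the knob's top at about (283,190), against a prediction of (281,191), so the top-camera estimate holds. I'll go down on the knob and grip it.

```bash
python3 -m handwheel '[[0.5,0.005,0.012,-0.1,0,0,0],[0.5,0.005,0.012,-0.2,0,0,0],[0.5,0.005,0.012,-0.28,0,0,0],[0.5,0.005,0.012,-0.352,0,0,0],[0.5,0.005,0.012,-0.352,0,0,0],[0,0.005,0.012,-0.352,0,0,0],[0,0.005,0.012,-0.352,0,0,0],[0,0.005,0.012,-0.352,0,0,0],[0,0.005,0.012,-0.352,0,0,0],[0,0.005,0.012,-0.352,0,0,0]]' 30
python3 - <<'E'
import numpy as np
a=np.radians(104.5)
for k in range(1,11):
    t=1.325*k/10; d=.0888*(np.array([np.cos(a+t),np.sin(a+t)])-[np.cos(a),np.sin(a)])
    print(k,(d/.5).round(3),round(t/2,3))
E
```

```text
t: 3.15
ee_pos: [0.5604, 0.0858, 0.0702]
eef_rot: [0.609, 0.793, 0.001, 0.001]
wrist_force: [0.1, 0.1, 8.0]
opening: 0.0171
grip_force: 30.0
1 [-0.022 -0.007] 0.066
2 [-0.043 -0.018] 0.133
3 [-0.063 -0.031] 0.199
4 [-0.081 -0.046] 0.265
5 [-0.096 -0.064] 0.331
6 [-0.109 -0.083] 0.397
7 [-0.12  -0.104] 0.464
8 [-0.127 -0.127] 0.53
9 [-0.132 -0.15 ] 0.596
10 [-0.133 -0.173] 0.662
```

```bash
python3 -m handwheel '[[0,-0.022,-0.007,0.002,0,0,0.066],[0,-0.043,-0.018,0.002,0,0,0.133],[0,-0.063,-0.031,0.002,0,0,0.199],[0,-0.081,-0.046,0.002,0,0,0.265],[0,-0.096,-0.064,0.002,0,0,0.331],[0,-0.109,-0.083,0.002,0,0,0.397],[0,-0.12,-0.104,0.002,0,0,0.464],[0,-0.127,-0.127,0.002,0,0,0.53],[0,-0.132,-0.15,0.002,0,0,0.596],[0,-0.133,-0.173,0.002,0,0,0.662]]' 30
python3 - <<'E'
from h import *
o=manip.get_obs(); print(o["ee_pos"],o["eef_rot"],o["wrist_force"],o["opening"])
E
```

```text
t: 4.15
ee_pos: [0.4951, -0.0009, 0.0703]
eef_rot: [-0.009, 1.0, 0.001, 0.003]
wrist_force: [13.1, 29.3, -14.6]
opening: 0.0174
grip_force: 30.0
[ 0.49507405 -0.00086337  0.07029964] [-9.23430457e-03  9.99952763e-01  8.10822374e-04  2.92273575e-03] [ 13.07409285  29.27818778 -14.61490147] 0.017375638416136
```

```bash
python3 -m handwheel '[[0,0,0,0,0,0,0],[0,0,0,0,0,0,0],[0,0,0,0,0,0,0],[0.5,0,0,0,0,0,0],[0.5,0,0,0,0,0,0],[0.5,0,0,0,0,0,0],[0.5,0,0,0.1,0,0,0],[0.5,0,0,0.2,0,0,0],[0.5,0,0,0.3,0,0,0],[0.5,0,0,0.36,0,0,0]]'
python3 - <<'E'
from h import *
t=manip.camera_params("top"); im=manip.read_camera("top"); 
p=manip.camera_params("wrist"); iw=manip.read_camera("wrist"); np.save("w2.npy",p)
a=cv2.resize(im[120:240,225:345],(480,480),interpolation=cv2.INTER_CUBIC)
iw2=cv2.resize(iw,(320,240))
cv2.imwrite("pics/t2.png",np.hstack([a,np.vstack([iw2,np.zeros((240,320,3),np.uint8)])])[:,:,::-1])
o=manip.get_obs(); print(o["ee_pos"],o["eef_rot"],o["wrist_force"])
E
```

```text
t: 5.15
ee_pos: [0.4934, -0.0003, 0.2533]
eef_rot: [-0.007, 1.0, -0.001, 0.002]
wrist_force: [0.7, -0.6, -0.2]
opening: 0.0434
grip_force: 0.0
[ 0.49455459 -0.00056287  0.25375123] [-6.57979853e-03  9.99973172e-01 -9.45273970e-04  3.07712637e-03] [-0.08486531 -0.5943649  -1.0309035 ]
```

View pics/t2.png

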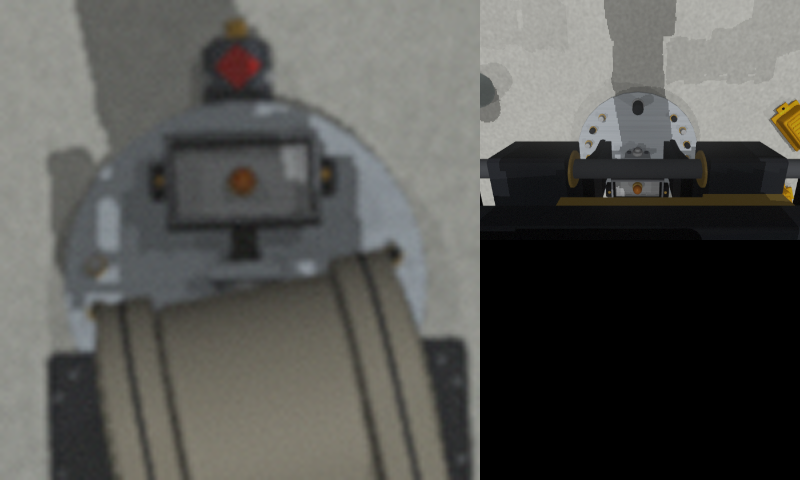

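The lamp (crop 243,182) now sits square at the red pointer (238,65), with its edges level. Next is the middle lens.

```bash
python3 -m handwheel '[[1,-0.032,0.1,0,0,0,-0.074],[1,-0.032,0.2,0,0,0,-0.148],[1,-0.032,0.3,0,0,0,-0.222],[1,-0.032,0.4,0,0,0,-0.296],[1,-0.032,0.505,0,0,0,-0.37],[1,-0.032,0.505,0,0,0,-0.444],[1,-0.032,0.505,0,0,0,-0.518],[1,-0.032,0.505,0,0,0,-0.592],[1,-0.032,0.505,0,0,0,-0.666],[1,-0.032,0.505,0,0,0,-0.74]]'
python3 -m handwheel '[[1,0,0,0,0,0,-0.074],[1,0,0,0,0,0,-0.148],[1,0,0,0,0,0,-0.222],[1,0,0,0,0,0,-0.296],[1,0,0,0,0,0,-0.37],[1,0,0,0,0,0,-0.444],[1,0,0,0,0,0,-0.455],[1,0,0,0,0,0,-0.455],[1,0,0,0,0,0,-0.455],[1,0,0,0,0,0,-0.455]]'
python3 - <<'E'
from h import *
from scipy.spatial.transform import Rotation as R
p=manip.camera_params("wrist"); iw=manip.read_camera("wrist")
o=manip.get_obs(); print(o["ee_pos"],R.from_quat(o["eef_rot"]).as_matrix().round(4).tolist())
for c in amber(iw):
    q=c[:,0].mean(0); print(q.round(),cv2.minAreaRect(c),rect(c,p,.008))
t=manip.camera_params("top"); im=manip.read_camera("top")
a=cv2.resize(im[120:240,225:345],(480,480),interpolation=cv2.INTER_CUBIC)
cv2.imwrite("pics/w3.png",np.hstack([cv2.resize(iw,(320,240)),np.zeros((240,0,3),np.uint8)])[:,:,::-1])
b=np.zeros((480,800,3),np.uint8); b[:,:480]=a; b[:240,480:]=cv2.resize(iw,(320,240)); cv2.imwrite("pics/c3.png",b[:,:,::-1]); cv2.imwrite("pics/w3full.png",iw[:,:,::-1]);cv2.imwrite("pics/t3full.png",im[:,:,::-1])
import pickle; pickle.dump(p,open("w3.pkl","wb"))
E
```

```text
t: 6.25
ee_pos: [0.4763, 0.2516, 0.2486]
eef_rot: [0.62, 0.785, -0.001, -0.0]
wrist_force: [0.7, -0.4, -0.6]
opening: 0.0868
grip_force: 0.0
t: 7.25
ee_pos: [0.4768, 0.2516, 0.2494]
eef_rot: [0.9, 0.436, -0.0, 0.0]
wrist_force: [0.4, 0.2, 0.6]
opening: 0.0873
grip_force: 0.0
[0.4767978  0.25154419 0.24947061] [[0.6199, 0.7847, -0.0001], [0.7847, -0.6199, -0.0001], [-0.0001, -0.0, -1.0]]
[162. 143.] ((160.70428466796875, 143.3754119873047), (41.902889251708984, 76.26363372802734), 5.492324352264404) ((407.3716125488281, 356.0911560058594), (77.95472717285156, 42.29189682006836), 42.336490631103516)
[288.  99.] ((287.2837829589844, 99.29729461669922), (57.210845947265625, 113.92849731445312), 9.462322235107422) ((536.325439453125, 308.08660888671875), (109.47746276855469, 55.813880920410156), 43.39609909057617)
[470.  33.] ((468.87469482421875, 21.161712646484375), (140.25396728515625, 102.70552062988281), 35.166439056396484) ((716.4615478515625, 257.7232971191406), (87.33487701416016, 139.2232666015625), 20.21906089782715)
```

View pics/c3.png

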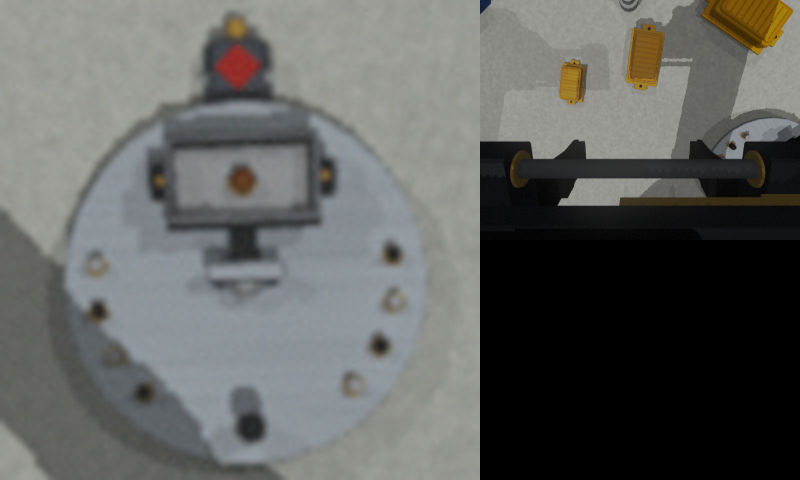

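```bash
python3 -m handwheel '[[1,0.07,0.065,0,0,0,-0.072],[1,0.118,0.112,0,0,0,-0.072],[1,0.118,0.112,-0.1,0,0,-0.072],[1,0.118,0.112,-0.2,0,0,-0.072],[1,0.118,0.112,-0.28,0,0,-0.072],[1,0.118,0.112,-0.34,0,0,-0.072],[1,0.118,0.112,-0.39,0,0,-0.072],[1,0.118,0.112,-0.42,0,0,-0.072],[1,0.118,0.112,-0.429,0,0,-0.072],[1,0.118,0.112,-0.429,0,0,-0.072]]'
python3 -m handwheel '[[1,0,0,0,0,0,0],[1,0,0,0,0,0,0],[0,0,0,0,0,0,0],[0,0,0,0,0,0,0],[0,0,0,0,0,0,0],[0,0,0,0,0,0,0],[0,0,0,0,0,0,0],[0,0,0,0,0,0,0],[0,0,0,0,0,0,0],[0,0,0,0,0,0,0]]' 35
python3 - <<'E'
from h import *
t=manip.camera_params("top"); im=cv2.imread("pics/t3full.png")[:,:,::-1].copy()
L=w((285.75,165.5),t,.077)[0]; K=w((287.75,226.75),t,.08)[0]; print("lamp",L,"knob",K,np.degrees(np.arctan2(*(L-K)[::-1])),np.linalg.norm(L-K))
# lamp outer rectangle by dark threshold
hsv=cv2.cvtColor(im,cv2.COLOR_RGB2HSV); g=cv2.resize(im[145:185,255:315],None,fx=8,fy=8,interpolation=cv2.INTER_CUBIC); v=cv2.cvtColor(g,cv2.COLOR_RGB2GRAY)
for th in (50,70,85):
    m=(v<th).astype(np.uint8); c=max(cv2.findContours(m,cv2.RETR_CCOMP,cv2.CHAIN_APPROX_NONE)[0],key=cv2.contourArea)
    q=c.copy().astype(float); q=(q+.5)/8-.5+[255,145]; print(th,rect(q,t,.077))
cv2.imwrite("pics/lampc.png",g[:,:,::-1])
P=pix([[.714,.001,.034]],t); print(P)
h=cv2.inRange(hsv,(0,150,80),(8,255,255)); ys,xs=np.nonzero(h[125:150,275:295]); print("ptr",w((xs.mean()+275,ys.mean()+125),t,.05),w((xs.mean()+275,ys.mean()+125),t,.034))
E
```

```text
t: 8.35
ee_pos: [0.536, 0.3078, 0.0353]
eef_rot: [0.929, 0.369, 0.0, -0.0]
wrist_force: [0.0, 0.5, 0.3]
opening: 0.0869
grip_force: 0.0
t: 9.35
ee_pos: [0.5359, 0.3076, 0.0351]
eef_rot: [0.929, 0.369, 0.0, 0.0]
wrist_force: [-0.5, 0.5, 0.3]
opening: 0.0478
grip_force: 35.0
lamp [6.36744661e-01 6.45706555e-05] knob [ 0.4916202  -0.00078821] 0.33667918215266096 0.14512697007448144
50 ((602.25634765625, 1.7458782196044922), (20.366504669189453, 15.78459644317627), 2.5110416412353516)
70 ((603.170654296875, 1.2689666748046875), (23.566328048706055, 87.67597198486328), 0.9214873909950256)
85 ((630.3925170898438, 2.003631591796875), (110.90359497070312, 77.6060791015625), 89.34735107421875)
[[284.37959715 136.62473947]]
ptr [[0.71209862 0.00191359]] [[0.71518756 0.00173579]]
```

View pics/lampc.png

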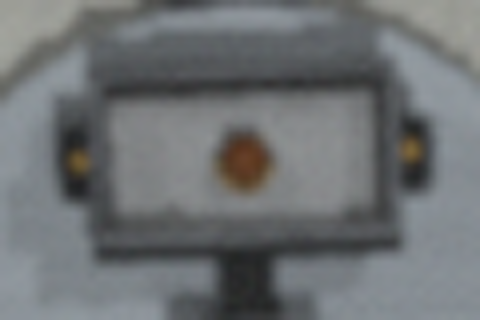

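```bash
python3 -m handwheel '[[0,0,0,0.05,0,0,0],[0,0,0,0.15,0,0,0],[0,0,0,0.25,0,0,0],[0,0,0,0.35,0,0,0],[0,0,0,0.43,0,0,0],[0,0.05,-0.08,0.43,0,0,0.07],[0,0.1,-0.16,0.43,0,0,0.14],[0,0.15,-0.24,0.43,0,0,0.21],[0,0.2,-0.32,0.43,0,0,0.28],[0,0.2,-0.4,0.43,0,0,0.35]]' 35
python3 -m handwheel '[[0,0,-0.09,0,0,0,0.062],[0,0,-0.18,0,0,0,0.062],[0,0,-0.27,0,0,0,0.062],[0,0,-0.36,0,0,0,0.062],[0,0.006,-0.396,0,0,0,0.062],[0,0.006,-0.396,0,0,0,0.062],[0,0.006,-0.396,0,0,0,0.062],[0,0.006,-0.396,0,0,0,0.062],[0,0.006,-0.396,0,0,0,0.062],[0,0.006,-0.396,0,0,0,0.062]]'
python3 - <<'E'
from h import *
import pickle
from scipy.spatial.transform import Rotation as R
p=manip.camera_params("wrist"); iw=manip.read_camera("wrist"); pickle.dump(p,open("w4.pkl","wb"))
o=manip.get_obs(); print(o["ee_pos"],R.from_quat(o["eef_rot"]).as_euler("zyx",degrees=True),o["wrist_force"],o["opening"])
print(pix([[.6397,.0003,.077],[.5817,0,.034],[.4917,0,.08]],p))
cv2.imwrite("pics/w4.png",iw[:,:,::-1])
E
```

```text
t: 10.35
ee_pos: [0.6377, 0.1048, 0.2492]
eef_rot: [0.745, 0.667, 0.0, -0.0]
wrist_force: [0.2, -0.7, -1.2]
opening: 0.0475
grip_force: 35.0
t: 11.35
ee_pos: [0.6389, -0.0892, 0.2502]
eef_rot: [0.703, 0.711, 0.0, 0.0]
wrist_force: [0.1, -0.4, -0.2]
opening: 0.0475
grip_force: 35.0
[ 0.63884546 -0.08947318  0.25016524] [-9.06350261e+01  1.10250902e-02 -1.79996019e+02] [-0.02959569 -0.58524944  0.20805275] 0.04749598894367253
[[278.66417741  89.52462603]
 [216.08749651  92.08814974]
 [ 96.0291531   87.70061055]]
```

View pics/w4.png

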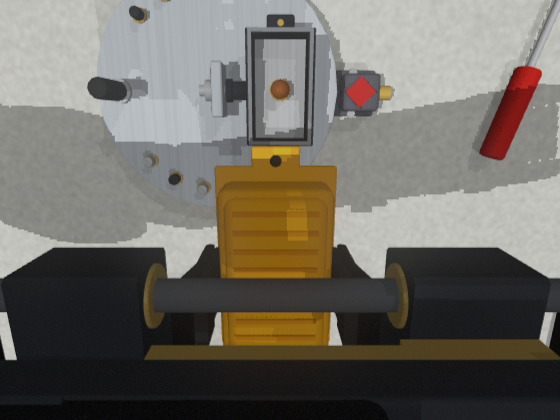

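The wrist view shows the lamp rim spanning columns 246–315 and rows 27–145. The held lens has its flange at columns 216–337, flange front edge at row 167 and ear hole at (276,160). I'll compare the two in world coordinates.

```bash
python3 - <<'E'
from h import *
import pickle
p=pickle.load(open("w4.pkl","rb")); im=cv2.imread("pics/w4.png"); v=cv2.cvtColor(im,cv2.COLOR_BGR2GRAY).astype(int)
print("row100 cols240-322",v[100,240:322].tolist())
print("col262 rows20-40",v[20:40,262].tolist(),"rows135-150",v[135:150,262].tolist())
b=im[:,:,0].astype(int);print("lens row190 L",b[190,208:224].tolist(),"R",b[190,328:345].tolist(),"row240L",b[235,208:224].tolist(),b[235,328:345].tolist())
print("lens col 230 rows",b[160:175,230].tolist(),"col322",b[160:175,322].tolist())
for n,px,z in (("rimL",(246,100),.081),("rimR",(315,100),.081),("rimT",(280,27),.081),("rimB",(280,145),.081),("fl L",(216,190),.225),("fl R",(337,190),.225),("fl T",(276,167),.225),("hole",(276,160),.225)):
    print(n,w(px,p,z)[0].round(4))
E
```

```text
row100 cols240-322 [88, 90, 128, 127, 127, 125, 63, 64, 114, 133, 133, 128, 50, 47, 52, 93, 109, 109, 110, 110, 109, 109, 109, 115, 155, 153, 152, 151, 152, 155, 157, 154, 155, 156, 155, 146, 150, 143, 143, 144, 150, 145, 140, 154, 161, 169, 174, 174, 170, 168, 169, 172, 173, 173, 170, 160, 163, 163, 163, 154, 152, 154, 154, 154, 126, 44, 43, 54, 95, 129, 129, 125, 59, 58, 111, 136, 136, 133, 134, 134, 134, 134]
col262 rows20-40 [173, 174, 174, 173, 173, 173, 169, 151, 134, 133, 133, 110, 61, 53, 48, 48, 49, 49, 54, 85] rows135-150 [107, 109, 87, 50, 40, 46, 70, 84, 83, 73, 70, 111, 142, 154, 157]
lens row190 L [70, 67, 105, 137, 136, 133, 129, 77, 33, 34, 34, 34, 29, 31, 32, 34] R [33, 34, 33, 34, 35, 35, 35, 54, 121, 133, 131, 132, 131, 132, 131, 130, 130] row240L [184, 184, 185, 187, 187, 188, 189, 188, 184, 109, 33, 33, 32, 32, 34, 32] [31, 35, 35, 37, 35, 66, 158, 188, 188, 185, 183, 182, 185, 186, 189, 189, 188]
lens col 230 rows [134, 134, 133, 133, 134, 107, 44, 36, 35, 35, 36, 35, 32, 35, 35] col322 [133, 131, 131, 132, 134, 107, 30, 33, 32, 33, 31, 33, 31, 35, 32]
rimL [ 0.6132 -0.0083]
rimR [ 0.6694 -0.0077]
rimT [0.6401 0.0462]
rimB [ 0.6414 -0.0442]
fl L [ 0.61   -0.0532]
fl R [ 0.6663 -0.0527]
fl T [ 0.6378 -0.0422]
hole [ 0.6378 -0.039 ]
```

```bash
python3 - <<'E'
import cv2,numpy as np
im=cv2.imread("pics/w4.png"); a=cv2.resize(im[10:190,205:350],None,fx=3.3,fy=3.3,interpolation=cv2.INTER_NEAREST); cv2.imwrite("pics/w4c.png",a)
E
```

```text
(no output)
```

View pics/w4c.png

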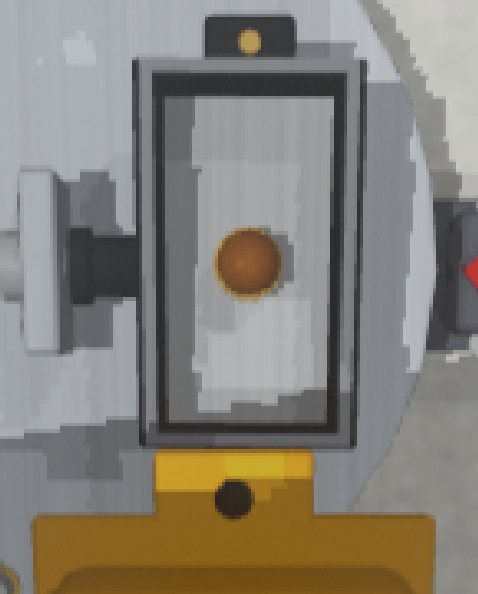

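```bash
python3 -m handwheel '[[0,0.002,-0.04,-0.08,0,0,0],[0,0.002,-0.04,-0.16,0,0,0],[0,0.002,-0.04,-0.22,0,0,0],[0,0.002,-0.04,-0.24,0,0,0],[0,0.002,-0.04,-0.24,0,0,0],[0,0.002,-0.04,-0.24,0,0,0],[0,0.002,-0.04,-0.24,0,0,0],[0,0.002,-0.04,-0.24,0,0,0],[0,0.002,-0.04,-0.24,0,0,0],[0,0.002,-0.04,-0.24,0,0,0]]' 35
python3 - <<'E'
from h import *
import pickle
p=manip.camera_params("wrist"); iw=manip.read_camera("wrist"); pickle.dump(p,open("w5.pkl","wb"))
o=manip.get_obs(); print(o["ee_pos"],o["wrist_force"],o["opening"])
cv2.imwrite("pics/w5.png",iw[:,:,::-1])
print(pix([[.64,.0005,.077],[.6385,-.109,.108]],p))
cv2.imwrite("pics/w5c.png",cv2.resize(iw[0:290,130:430],None,fx=2,fy=2,interpolation=cv2.INTER_NEAREST)[:,:,::-1])
E
```

```text
t: 12.4
ee_pos: [0.64, -0.1104, 0.1305]
eef_rot: [0.704, 0.711, 0.0, 0.0]
wrist_force: [0.4, -0.8, -0.7]
opening: 0.0478
grip_force: 35.0
[ 0.63989241 -0.11044371  0.13036402] [-0.52789582  0.54662762 -0.90891013] 0.04771898676709144
[[279.09292527  27.56448705]
 [274.08355821 261.76286462]]
```

View pics/w5c.png

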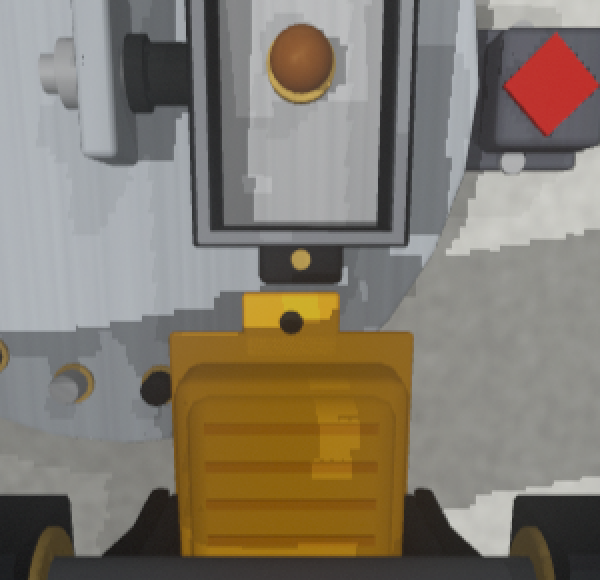

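The lamp's near rim corners are at full-frame pixels (227,122.5) and (334,122.5). The lens flange's front corners are at (215,166.5) and (336.5,166), so the lens is a little to the left of the lamp.

```bash
python3 - <<'E'
from h import *
import pickle
p=pickle.load(open("w5.pkl","rb"))
for z in (.077,.081):
    a=w([(227,122.5),(334,122.5)],p,z); print(z,a.round(4),a.mean(0).round(4),a.mean(0)[1]+.046)
b=w([(215,166.5),(336.5,166)],p,.105); print(b.round(4),b.mean(0).round(4),"lens centre y",b.mean(0)[1]-.046)
print("lens side 240..",w([(219,255),(334,255)],p,.105).mean(0), "hole",w((275.5,161),p,.105),"brass",w((280.5,130),p,.075))
v=cv2.cvtColor(cv2.imread("pics/w5.png"),cv2.COLOR_BGR2GRAY).astype(int); 
for r in (30,60,110): print(r,v[r,222:242].tolist(),v[r,318:340].tolist())
print(v[108:128,250].tolist())
E
```

```text
0.077 [[ 0.6135 -0.0446]
 [ 0.669  -0.0442]] [ 0.6412 -0.0444] 0.0015884481999870262
0.081 [[ 0.614  -0.0445]
 [ 0.6684 -0.0441]] [ 0.6412 -0.0443] 0.0016842527268543794
[[ 0.6111 -0.0636]
 [ 0.6667 -0.0629]] [ 0.6389 -0.0632] lens centre y -0.10923134990935708
lens side 240.. [ 0.63965337 -0.10670447] hole [[ 0.6387702 -0.0608318]] brass [[ 0.64130464 -0.04829915]]
30 [47, 41, 45, 58, 108, 136, 136, 136, 135, 134, 114, 50, 42, 40, 39, 38, 40, 51, 97, 114] [162, 162, 147, 47, 44, 43, 43, 43, 44, 51, 74, 119, 148, 148, 148, 147, 145, 117, 48, 52, 90, 117]
60 [166, 162, 96, 49, 64, 115, 136, 136, 136, 136, 133, 97, 49, 42, 43, 42, 43, 44, 67, 113] [162, 157, 46, 45, 43, 43, 41, 44, 51, 77, 118, 147, 147, 147, 147, 144, 106, 50, 56, 108, 117, 117]
110 [170, 169, 169, 161, 66, 60, 86, 137, 137, 137, 137, 135, 115, 61, 50, 49, 48, 46, 48, 60] [88, 44, 43, 42, 43, 43, 50, 63, 102, 131, 130, 132, 131, 129, 95, 43, 57, 119, 117, 116, 117, 117]
[114, 114, 114, 114, 94, 54, 51, 91, 125, 136, 136, 136, 136, 119, 76, 103, 149, 163, 163, 163]
```

```bash
python3 -m handwheel '[[0,0.002,0.06,0,0,0,0],[0,0.002,0.12,0,0,0,0],[0,0.002,0.18,0,0,0,0],[0,0.002,0.22,0,0,0,0],[0,0.002,0.22,0,0,0,0],[0,0.002,0.22,0,0,0,0],[0,0.002,0.22,0,0,0,0],[0,0.002,0.22,-0.01,0,0,0],[0,0.002,0.22,-0.02,0,0,0],[0,0.002,0.22,-0.02,0,0,0]]' 40
python3 -m handwheel '[[0,0,0,-0.004,0,0,0],[0,0,0,-0.008,0,0,0],[0,0,0,-0.011,0,0,0],[0,0,0,-0.013,0,0,0],[0,0,0,-0.015,0,0,0],[0,0,0,-0.017,0,0,0],[0,0,0,-0.018,0,0,0],[0,0,0,-0.019,0,0,0],[0,0,0,-0.019,0,0,0],[0,0,0,-0.019,0,0,0]]'
python3 - <<'E'
from h import *
import time
for _ in range(1):
    o=manip.get_obs(); print(o["ee_pos"],o["wrist_force"],o["ft_torque"],o["opening"])
E
```

```text
t: 13.45
ee_pos: [0.6403, -0.0011, 0.1189]
eef_rot: [0.704, 0.71, -0.001, -0.001]
wrist_force: [0.1, 0.4, -0.7]
opening: 0.0479
grip_force: 40.0
t: 14.45
ee_pos: [0.6409, -0.0003, 0.1106]
eef_rot: [0.704, 0.711, 0.0, 0.0]
wrist_force: [-0.7, 0.4, -0.4]
opening: 0.0475
grip_force: 40.0
[ 6.40850689e-01 -3.11607597e-04  1.10629683e-01] [-0.68401513  0.37076437 -0.35675655] [-0.00606481 -0.16125358 -0.01461009] 0.047530702161624375
```

The lip has gone inside the rim with no side force. I'll press slowly.

```bash
python3 -m handwheel '[[0,0,0,-0.001,0,0,0],[0,0,0,-0.002,0,0,0],[0,0,0,-0.002,0,0,0],[0,0,0,-0.003,0,0,0],[0,0,0,-0.003,0,0,0],[0,0,0,-0.004,0,0,0],[0,0,0,-0.004,0,0,0],[0,0,0,-0.004,0,0,0],[0,0,0,-0.004,0,0,0],[0,0,0,-0.004,0,0,0]]' 45
python3 - <<'E'
from h import *
o=manip.get_obs(); print(o["ee_pos"],o["wrist_force"],o["ft_torque"],o["opening"])
E
```

```text
t: 15.45
ee_pos: [0.6409, -0.0003, 0.1087]
eef_rot: [0.704, 0.711, 0.0, 0.0]
wrist_force: [-1.7, -0.1, 4.4]
opening: 0.0474
grip_force: 45.0
[ 6.40881311e-01 -3.43809105e-04  1.08714957e-01] [-1.68589601 -0.06567938  4.40994872] [-0.0540449   0.21552413 -0.00354907] 0.04741151345905921
```

```bash
python3 -m handwheel '[[0,0,0,-0.001,0,0,0],[0,0,0,-0.001,0,0,0],[0,0,0,-0.002,0,0,0],[0,0,0,-0.002,0,0,0],[0,0,0,-0.003,0,0,0],[0,0,0,-0.003,0,0,0],[0,0,0,-0.003,0,0,0],[0,0,0,-0.003,0,0,0],[0,0,0,-0.003,0,0,0],[0,0,0,-0.003,0,0,0]]'
python3 - <<'E'
from h import *
o=manip.get_obs(); print(o["ee_pos"],o["wrist_force"],o["ft_torque"],o["opening"])
E
```

```text
t: 16.45
ee_pos: [0.6409, -0.0004, 0.1076]
eef_rot: [0.704, 0.711, 0.0, 0.0]
wrist_force: [-2.8, -0.7, 8.7]
opening: 0.0478
grip_force: 45.0
[ 6.40915019e-01 -3.62956276e-04  1.07623240e-01] [-2.80459129 -0.6668925   8.72865455] [-1.02954798e-01  6.42422291e-01  2.54516023e-04] 0.0478036180206007
```

```bash
python3 -m handwheel '[[0,0,0,0,0,0,0],[0,0,0,0,0,0,0],[0,0,0,0,0,0,0],[0,0,0,0,0,0,0],[0,0,0,0,0,0,0],[0,0,0,0,0,0,0],[0,0,0,0,0,0,0],[0,0,0,0,0,0,0],[0,0,0,0,0,0,0],[0,0,0,0,0,0,0]]'
python3 - <<'E'
from h import *
s=manip.read_camera("scene"); wr=manip.read_camera("wrist")
o=manip.get_obs(); print(o["ee_pos"],o["wrist_force"],o["opening"])
a=cv2.resize(s[180:300,210:360],(450,360),interpolation=cv2.INTER_CUBIC); b=np.zeros((360,350,3),np.uint8); b[:262]=cv2.resize(wr,(350,262)); cv2.imwrite("pics/fin.png",np.hstack([a,b])[:,:,::-1])
E
```

```text
t: 17.45
ee_pos: [0.6409, -0.0003, 0.1076]
eef_rot: [0.704, 0.711, 0.0, 0.0]
wrist_force: [-3.2, -0.1, 9.4]
opening: 0.0477
grip_force: 45.0
[ 6.40914560e-01 -3.48460037e-04  1.07641853e-01] [-2.92737291 -1.49355015  7.82519619] 0.04779022548373392
```

View pics/fin.png

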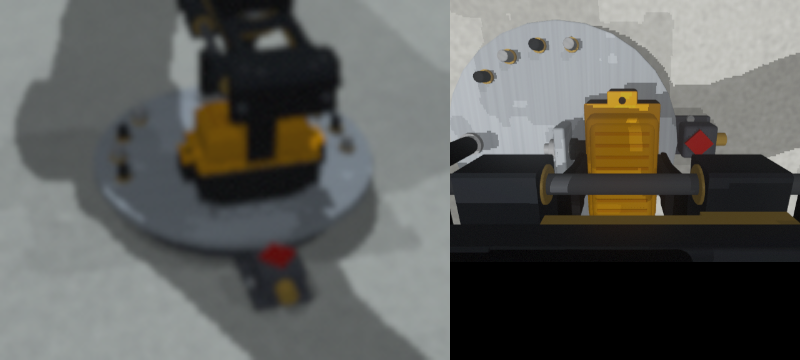

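The lens sits flat on the housing with the red pointer in front of it, and the push is steady at about 9 N. I'm handing in.

```bash
python3 -c "
from cell import manip; print(manip.sign_off())"
```

```text
the job is handed in; nothing more can be done
None
```

I handed the job in with the lamp housing at the red pointer and the middle-sized lens seated in it, held pressed at about 9 N for your screws; no pass/fail result came back. I checked the click only from the camera, and I steered clear of the jar, wrench and shifter but didn't re-check them at the end.

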